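# Unlatch a slide cassette and hold it over the light pad

## Task

Pinch the two side catches of the slide cassette together between the fingers, lift it straight up out of its dock and carry it level to the light pad. Finish while still holding it by both pinched catches, still and level, about a hand's breadth (80 to 100 mm) above the middle of the pad with the slides running along the pad's long side: do not put it down or let go. Leave the two bottles, the dish and the slide box alone.

Things in the scene. Friction and masses are not known exactly. Their poses are not given: they have to be found in the camera images.
- cassette: White plastic cassette of glass slides on edge, 84 long (x) x 40 wide (y) x 50 high mm, 0.21 to 0.31 kg. Origin: centre of its underside; x along the slides, y to the left catch, z up. At mid-length of each long side stands a grey catch plate, 30 wide, 4 thick, top 60 mm above the underside; outer faces 62 mm apart, 50 when pinched. It sits in the dock, axes parallel, and lifts only when pinched.
- catch_left (a joint): Inward travel of the catch plate on the cassette's +y side, m: 0 sprung fully out, 0.006 fully in against its stop. The spring needs 2 N to start and 4.4 N at full travel, and returns the plate when released. The tooth at its foot is clear of the dock's lip by 0.0045.
- catch_right (a joint): The same for the catch plate on the cassette's -y side: 0 out, 0.006 fully pressed in.
- left_face (a point): Point on the outer face of the left catch plate, at mid-width, 45 mm above the cassette's underside (a good height to pinch); moves with the plate. Axes as the cassette's.
- right_face (a point): The same point on the outer face of the right catch plate.
- dock: Grey base fixed to the table, 110 x 110 x 12 mm, with a pocket (rims 12 mm above the base) holding the cassette with 1.3 mm of play and, outside each catch, a 44 mm long steel lip over its tooth: 32 to 45 mm from the middle, top 17 mm above the base. Origin: centre of its underside, on the table; x along the seated cassette, z up.
- dock_seat (a point): Centre of the dock's seat, 12 mm above the table: where the cassette's origin is when it is seated. Axes as the dock's.
- light_pad: Flat light pad fixed to the table, grey frame with a white panel, 180 long (x) x 120 wide (y) x 12 high mm. Origin: centre of its underside; x along its long side, z up.
- pad_top (a point): Centre of the light pad's top face, 12 mm above the table. Axes as the pad's.
- bottle_a: Bystander: loose amber bottle with a black cap, 40 mm across, 85 mm high, standing beyond the dock. Origin: centre of its foot.
- bottle_b: Bystander: loose amber bottle with an orange cap, 36 mm across, 70 mm high, standing beyond the dock. Origin: centre of its foot.
- dish: Bystander: loose clear round dish, 90 mm across, 15 mm high, beyond the light pad. Origin: centre of its underside.
- slide_box: Bystander: loose closed box, black with a grey lid, 92 x 36 x 34 mm, no catches, lying between dock and light pad. Origin: centre of its underside.
Not all that is in view belongs to the job. There is more than one size of the cassette; the one meant has the size given above.

How it is judged:
By the outcome, as a careful person would: the job done as asked, in the order asked, and still so for the second after the job is handed in, while the arm keeps its last pose, push and grip.
It also fails if it takes over 38 s, if anything falls off the work surface, if the arm or the gripper's body presses on something with over 40 N, if the wrist force passes 120 N, or if a joint passes its speed limit or range.

## Robot

A 6-joint arm with a two-finger parallel gripper is mounted at the origin on the work surface. World frame = base frame: x ahead of the robot, y to its left, z up, the work surface at z = 0. Lengths are in mm, angles in rad, forces in N, time in s.
With the tool pointing down it reaches from about 300 to 775 mm from the base axis. Payload 14.6 kg.
Tool frame: the origin (TCP) lies between the finger pads; the fingertips stand 8 mm ahead of it and the grasp point (between the pads) lies 11 mm behind it; z points along the fingers, y is the direction in which the jaws open and shut (so a half turn about z gives the same grasp; the last joint's range is limited). The gripper opens to 94 mm and grips with 3 to 60 N. Pads are 16 mm wide; open, the fingers measure 119 mm over their backs; the gripper's body (75 mm by 177 mm) begins 78 mm behind the grasp point.
Start: joints at [-1.204, 0.3, 1.521, -0, 1.321, -0.067], TCP at [231.169, -499.049, 188.346] pointing down, gripper open.
Joint ranges: [-3.03, 3.03], [-0.79, 2.21], [0.23, 2.52], [-1.04, 4.18], [0, 3.07], [-2.55, 2.55]. Speed limits (rad/s): [2.22, 2.22, 2.57, 3.14, 3.14, 3.14].

## Interface

Orientations are given as [roll, pitch, yaw] about the fixed x, y, z axes, in that order (R = Rz(yaw) Ry(pitch) Rx(roll)).
In Python, from cell import manip gives the robot as it stands. The module is installed in compiled form; this text tells all that it offers.
- The arm moves only by the tool send_rows, never from a script. Its argument "series" is a list that holds one entry, the list of rows, each a list of 5 numbers: the opening, from 0 (shut) to 1 (fully open), then the shift along the tool's x, y, z in mm, then the turn about the tool's z in degrees. In form: [[[gripper, dx, dy, dz, roll], ...]]. A call has 1 to 10 rows; each row is the pose to reach, as a shift and turn from the pose commanded when the call began, along the tool's axes at that moment; what a row does not reach only later rows make up. A row lasts 1/10 s, in which the tool goes at most 50 mm and 8.59 degrees, less where a joint would pass 70% of its speed; a pose out of reach is approached as far as the arm can. A call with a gripper value outside its range is refused whole. The fingers move at their own pace and stop on an object; "newtons" is the grip in N (left out, the last holds). Time passes only in rows, so rows that repeat a pose let the fingers close. It gives the time, the measured TCP pose, the force and the opening at its end, in the units of the state.
- manip.read_state(): the state, without advancing time (a new reading comes with each control period).
- manip.camera(name): name is "scene" or "top" or "wrist"; returns a dict with "img" (420x560x3 uint8, red, green, blue), "vfov" (degrees; the focal length in pixels is half the picture's height over the tangent of half this angle, whatever the lens; pixels are square), "cx", "cy" (the principal point, pixels), "pose" (4x4, takes a point from camera to world coordinates); the wrist camera has in their place "T_tool_cam" (4x4, takes a point from camera to tool coordinates, whose origin is the TCP and whose axes are the flange's). Camera axes: x right, y down, z forward; pixel columns grow to the right and rows downward; lengths in mm; the calibration is good to about 2 mm. The wrist camera is an equidistant fisheye: a pixel r from the principal point sees the ray r / f radians off the axis. A picture is of the moment at which its call begins: read the wrist's pose just before it. There is no depth.
- manip.sign_off(): hands the job in, once; it reports no verdict.
Trained networks look in a picture, given as the dict that the camera call returned (one of the last four; its "shot" number tells which), for a name from the list of things; names that differ only in an ending like _2 or _b are one class to them, and where a whole thing is asked for, a point or a joint stands for the part that bears it (a point fixed in the world has none). Each returns a list of dicts, best first, with "conf" (0 to 1); they miss things now and then, are a little off and sometimes report something else, mostly with a low value. They report only what shows in the picture. A call takes as long as a camera call. They do not tell look-alikes from the thing itself.
- manip.find_in(target, picture): "rect" ([left, top, width, height] in pixels, round what is visible of it).
- manip.silhouettes(target, picture): "pixels" (420x560 bool, what is visible of it) and "rect" ([left, top, width, height] in pixels, round what is visible of it).
The state is a dict: "clock": time; "joints": joint angles; "qd": joint speeds; "effort": joint torques, N m; "eef_pos": TCP position; "eef_rot": TCP orientation; "wrist_force": force on the tool from outside, world axes, zero at the start; "moment": the same for the moment, N m; "finger_gap": finger opening in mm.
Only numpy, scipy, OpenCV 4.12 (cv2) and the standard library are available. Lean on these libraries where they do the work, as an engineer would, in place of code of your own. Each camera call takes 0.05 s, during which the arm holds its last target. There are 200 camera calls.

## Working session

There is one attempt and no reset: what is moved stays moved. The work goes in short steps, Python scripts to look and compute and a tool call to move; the robot and the scene stay as the last step left them, time stands still between calls to the robot, and variables do not carry over. Pictures are saved under pics/ and viewed, about 8 in all and at most 12, crops included, and the job is handed in when it is done.

Besides the shell and the picture viewer there is one more tool, called after "Call:" by a JSON object that holds its "fn" and its "kwargs", one argument or row to a line. send_rows: Moves the arm, as the interface text tells. Its arguments: {"type":"object","properties":{"series":{"type":"array"},"newtons":{"type":"number"}},"required":["series"]}

```bash
mkdir -p pics; cat > h.py <<'E'
import numpy as np, cv2
from cell import manip
def f(c): return c['img'].shape[0]/2/np.tan(np.radians(c['vfov'])/2)
def world(c,u,v,z):
    d=np.array([(u-c['cx'])/f(c),(v-c['cy'])/f(c),1]); P=np.array(c['pose']); d=P[:3,:3]@d; o=P[:3,3]
    return (o+d*(z-o[2])/d[2]).round(1)
def save(n,img): cv2.imwrite('pics/'+n,img[:,:,::-1])
E
python3 - <<'E'
from h import *
print(manip.read_state())
for n in('top','scene'):
    c=manip.camera(n); save(n+'1.png',c['img']); print(n,c['vfov'],c['cx'],c['cy'],np.round(c['pose'],3).tolist())
    for t in('cassette','dock','light_pad','slide_box','bottle_a','dish','catch_left'):
        for r in manip.silhouettes(t,c)[:4]:
            v,u=np.nonzero(r['pixels']); print(t,round(r['conf'],2),r['rect'],len(u), cv2.minAreaRect(np.c_[u,v].astype(np.float32)))
E
```

```text
{'clock': 0.0, 'joints': array([-1.20357664e+00,  3.00480685e-01,  1.52158204e+00, -2.25321113e-05,
        1.32070565e+00, -6.66048132e-02]), 'qd': array([ 0.00117589, -0.00154621, -0.00036395, -0.00112025,  0.00060708,
       -0.00062685]), 'effort': array([ 8.67233175e-04, -5.31812954e+01, -3.52737844e+01,  7.08105136e-02,
        2.44845764e-02, -9.45825741e-05]), 'eef_pos': array([ 231.07565606, -498.7883422 ,  187.78068033]), 'eef_rot': array([-3.14041808e+00, -5.64751106e-05,  4.33830056e-01]), 'wrist_force': array([-0.1243051 ,  0.07509906, -0.418157  ]), 'moment': array([ 0.00749625, -0.01397106,  0.01527827]), 'finger_gap': 94.20353495469337}
top 52.77728679429847 281.25726261005735 209.75914822954348 [[-0.013, -0.994, 0.107, 480.152], [-1.0, 0.012, -0.012, -37.899], [0.011, -0.108, -0.994, 1099.322], [0.0, 0.0, 0.0, 1.0]]
cassette 0.96 [392.8, 177.4, 49.8, 54.4] 1607 ((417.40008544921875, 203.300048828125), (48.29906463623047, 48.746280670166016), 63.43495178222656)
cassette 0.55 [326.4, 201.9, 28.2, 33.0] 735 ((339.78082275390625, 216.91781616210938), (27.855792999267578,
[... 1805 characters left out ...]
.5, 193.0), (28.0, 15.0), 90.0)
slide_box 0.58 [228.9, 194.0, 7.7, 19.5] 136 ((234.30880737304688, 203.51467895507812), (18.713947296142578, 8.820098876953125), 85.60128784179688)
bottle_a 0.68 [174.4, 218.5, 16.5, 23.9] 378 ((181.40098571777344, 229.0098876953125), (28.557567596435547, 15.52258014678955), 84.2894058227539)
bottle_a 0.64 [205.9, 214.4, 20.2, 36.8] 514 ((213.33535766601562, 233.51828002929688), (35.77981948852539, 17.55861473083496), 83.6598129272461)
catch_left 0.67 [158.6, 180.9, 7.9, 39.4] 162 ((161.41177368164062, 201.14706420898438), (34.92512893676758, 6.5484619140625), 75.96376037597656)
catch_left 0.63 [229.1, 196.4, 11.6, 18.2] 110 ((234.0, 203.0), (16.0, 8.0), 90.0)
```

```bash
python3 - <<'E'
from h import *
t=cv2.imread('pics/top1.png')[140:300,160:450]; s=cv2.imread('pics/scene1.png')[150:270,110:410]
t=cv2.resize(t,(780,430),interpolation=cv2.INTER_CUBIC);cv2.imwrite('pics/t2.png',t)
c=manip.camera('top')
for n,u,v,z in(('cas',339.8,216.9,60),('dock',338.8,218.7,12),('big',417,203,70),('pad',194,224,12),('box',262.5,264.6,34),('botA',336,168,85),('botB',367,174,70),('dish',201,162,10)):print(n,world(c,u,v,z))
for t,a in(('dock',20.3),('pad',8.13)):
    e=np.radians(a); d=np.array([np.cos(e),np.sin(e)])
    p=world(c,300,215,12);q=world(c,300+50*d[0],215+50*d[1],12); w=(q-p)[:2]; print(t,w,np.degrees(np.arctan2(w[1],w[0])))
E
```

```text
cas [ 573.  -194.9   60. ]
dock [ 572.7 -199.5   12. ]
big [ 604.2 -384.5   70. ]
pad [563.5 173.5  12. ]
box [458.1  -2.3  34. ]
botA [ 690.7 -185.2   85. ]
botB [ 677.9 -263.8   70. ]
dish [725.9 157.1  10. ]
dock [ -46.3 -119.9] -111.11432355388204
pad [ -19.9 -127.5] -98.87106301574714
```

View pics/t2.png

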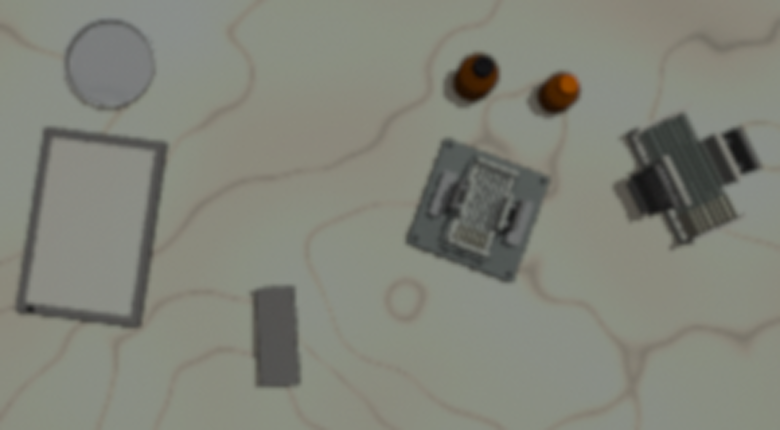

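Cassette candidates (in the 560×420 top image): the one in the dock at (340,217), the larger copy standing free at (417,203), and the slide box at (262,265). Only the one in the dock fits 84×40 mm, so I choose it. The close-up also shows the bottles beyond the dock, at (336,168) and (367,174), and the pad at (194,224), yawed about −8°.

Call:
{"fn": "send_rows", "kwargs": {
  "series": [
    [[1,22,-7,0,3],[1,66,-20,0,8],[1,114,-34,0,13],[1,162,-49,0,18],[1,210,-63,0,23],[1,258,-78,0,28],[1,306,-92,0,33],[1,354,-107,0,38],[1,402,-121,0,43],[1,438,-132,0,45]]
  ],
  "newtons": 25
}}

```text
clock: 1.85
eef_pos: [574.8, -192.9, 188.3]
eef_rot: [-3.141, -0.0, -0.354]
wrist_force: [-0.6, -0.1, -0.3]
finger_gap: 94.1
```

Call:
{"fn": "send_rows", "kwargs": {
  "series": [
    [[1,0,0,0,0],[1,0,0,0,0],[1,0,0,0,0]]
  ]
}}

```text
clock: 2.15
eef_pos: [572.5, -195.9, 188.3]
eef_rot: [3.141, 0.0, -0.352]
wrist_force: [-1.1, -0.4, -0.6]
finger_gap: 94.3
```

```bash
cat >> h.py <<'E'
from scipy.spatial.transform import Rotation as Ro
def wtool(s):
    T=np.eye(4);T[:3,:3]=Ro.from_euler('xyz',s['eef_rot']).as_matrix();T[:3,3]=s['eef_pos'];return T
def wworld(c,T,u,v,z):
    d=np.array([u-c['cx'],v-c['cy']]);r=np.hypot(*d);a=r/f(c)
    ray=np.array([*(d/max(r,1e-9)*np.sin(a)),np.cos(a)]);M=T@np.array(c['T_tool_cam']);ray=M[:3,:3]@ray;o=M[:3,3]
    return (o+ray*(z-o[2])/ray[2]).round(1)
def wpix(c,T,p):
    M=np.linalg.inv(T@np.array(c['T_tool_cam']));q=M[:3,:3]@np.array(p)+M[:3,3];a=np.arctan2(np.hypot(q[0],q[1]),q[2]);k=f(c)*a/np.hypot(q[0],q[1])
    return (c['cx']+q[0]*k,c['cy']+q[1]*k)
E
python3 - <<'E'
from h import *
s=manip.read_state();c=manip.camera('wrist');T=wtool(s);print(s['eef_pos'],s['eef_rot'],np.round(c['T_tool_cam'],3).tolist(),c['vfov'])
for t in('cassette','dock','left_face','right_face'):
    for r in manip.silhouettes(t,c)[:3]:
        v,u=np.nonzero(r['pixels']);m=cv2.minAreaRect(np.c_[u,v].astype(np.float32))
        print(t,round(r['conf'],2),r['rect'],m,wworld(c,T,u.mean(),v.mean(),72))
save('w1.png',cv2.resize(c['img'],(784,588)))
E
```

```text
[ 572.51362492 -195.9200132   188.34327508] [ 3.14144027e+00  2.00652292e-04 -3.52011029e-01] [[-0.0, -0.96, -0.279, 81.813], [1.0, -0.0, 0.0, -0.578], [-0.0, -0.279, 0.96, -196.704], [0.0, 0.0, 0.0, 1.0]] 65.70646984690485
cassette 0.71 [378.5, 50.3, 112.0, 111.3] ((435.53985595703125, 102.40267181396484), (108.93547821044922, 101.5037841796875), 48.8140754699707) [ 613.2 -376.8   72. ]
cassette 0.57 [250.7, 145.3, 62.9, 82.2] ((280.5, 185.5), (79.0, 63.0), 90.0) [ 584.7 -200.6   72. ]
dock 0.89 [233.3, 131.7, 98.6, 95.8] ((280.6166076660156, 179.95169067382812), (95.25074768066406, 92.2517318725586), 1.4688007831573486) [ 595.5 -204.6   72. ]
left_face 0.6 [247.7, 173.2, 13.7, 34.7] ((255.0, 189.0), (36.0, 12.0), 90.0) [ 590.9 -175.4   72. ]
right_face 0.84 [433.3, 64.4, 56.9, 36.9] ((466.9671325683594, 78.88408660888672), (60.042423248291016, 26.597341537475586), 32.96940612792969) [ 626.  -429.9   72. ]
right_face 0.74 [300.5, 172.9, 13.5, 37.1] ((306.7784729003906, 189.98768615722656), (12.647164344787598, 37.8305549621582), 3.1798300743103027) [ 572.3 -224.1   72. ]
```

View pics/w1.png

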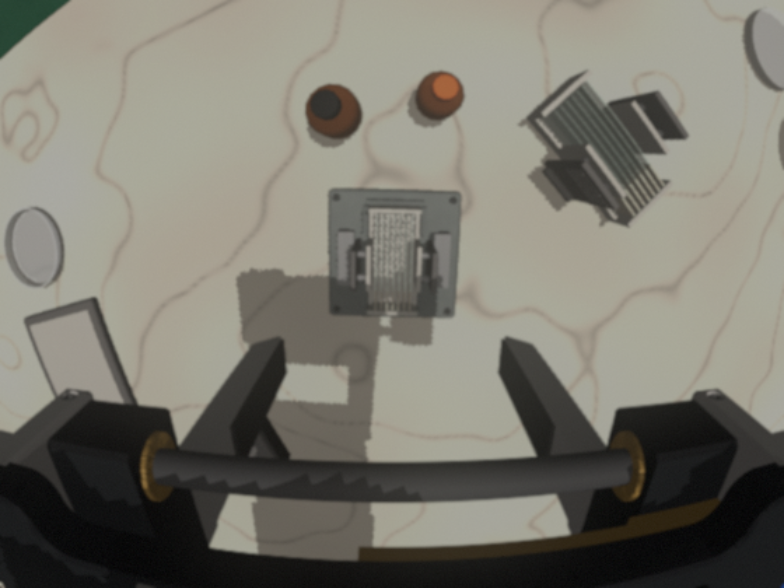

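```bash
python3 - <<'E'
from h import *
s=manip.read_state();c=manip.camera('wrist');T=wtool(s);k=1.4
p=np.array([wworld(c,T,u/k,v/k,12) for u,v in((330,189),(461,192),(457,317),(330,315))]);print(p,p.mean(0))
for i in range(4):
    d=p[(i+1)%4]-p[i];print(np.hypot(*d[:2]),np.degrees(np.arctan2(d[1],d[0])))
for u,v in((367,208),(421,208)):print('cas far top',wworld(c,T,u/k,v/k,62))
im=cv2.resize(c['img'][125:240,220:345],None,fx=5,fy=5,interpolation=cv2.INTER_CUBIC);save('w2.png',im)
E
```

```text
[[ 647.4 -168.8   12. ]
 [ 608.  -268.8   12. ]
 [ 506.3 -231.6   12. ]
 [ 546.4 -128.1   12. ]] [ 577.025 -199.325   12.   ]
107.48190545389488 -111.50444024081305
108.29002724166247 159.9084045577897
110.9966666166151 68.82165875227028
108.89210256028672 -21.94797067635794
cas far top [ 625.5 -195.9   62. ]
cas far top [ 612.3 -231.9   62. ]
```

View pics/w2.png

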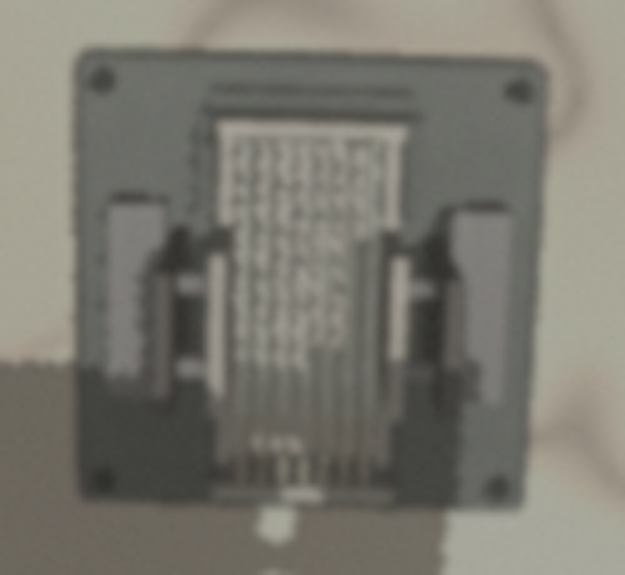

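Dock and cassette agree: centre (577,−199), yaw −21°; measured dock edges are 108–111 mm against 110 given, so the size fits. Next: centre, go down to just above the catches, and look again.

Call:
{"fn": "send_rows", "kwargs": {
  "series": [
    [[1,2,1,10,0.5],[1,5,1,35,1],[1,5,1,60,1],[1,5,1,80,1],[1,5,1,90,1],[1,5,1,90,1],[1,5,1,90,1]]
  ]
}}

```text
clock: 3.15
eef_pos: [577.8, -198.0, 99.0]
eef_rot: [3.142, -0.001, -0.369]
wrist_force: [0.1, -0.2, 0.1]
finger_gap: 94.0
```

```bash
python3 - <<'E'
from h import *
s=manip.read_state();c=manip.camera('wrist');T=wtool(s);print(s['eef_pos'],s['eef_rot'])
for t in('cassette','dock','left_face','right_face'):
    for r in manip.silhouettes(t,c)[:3]: print(t,round(r['conf'],2),r['rect'])
# overlay predicted dock top and catch plates
a=np.radians(-21);R=np.array([[np.cos(a),-np.sin(a)],[np.sin(a),np.cos(a)]]);im=cv2.resize(c['img'],None,fx=4,fy=4,interpolation=cv2.INTER_CUBIC)
def poly(pts,z,col):
    q=[np.array(wpix(c,T,[*(np.array([577,-199])+R@np.array(p)),z]))*4 for p in pts];print(z,np.round(np.array(q)/4).tolist());cv2.polylines(im,[np.int32(q)],True,col,1)
poly([(55,55),(55,-55),(-55,-55),(-55,55)],12,(255,0,0))
for g in(1,-1):poly([(15,31*g),(15,27*g),(-15,27*g),(-15,31*g)],72,(0,255,0))
poly([(42,20),(42,-20),(-42,-20),(-42,20)],62,(0,0,255))
save('w3.png',im[480:1080,720:1520])
E
```

```text
[ 577.80636047 -198.03695846   99.03521501] [ 3.14156619e+00 -8.80588705e-04 -3.69258061e-01]
cassette 0.82 [237.8, 160.7, 87.1, 103.2]
cassette 0.71 [401.9, 39.4, 144.8, 142.2]
cassette 0.56 [239.7, 194.0, 13.9, 56.6]
dock 0.82 [220.2, 146.2, 122.4, 115.0]
left_face 0.9 [235.8, 195.9, 19.9, 52.4]
left_face 0.77 [416.2, 114.6, 78.0, 53.2]
right_face 0.81 [309.1, 195.4, 12.9, 54.9]
right_face 0.8 [473.4, 57.8, 72.4, 42.2]
12 [[219.0, 148.0], [344.0, 148.0], [338.0, 262.0], [225.0, 262.0]]
72 [[239.0, 211.0], [245.0, 211.0], [246.0, 249.0], [241.0, 249.0]]
72 [[325.0, 211.0], [320.0, 211.0], [318.0, 249.0], [323.0, 249.0]]
62 [[255.0, 172.0], [310.0, 172.0], [307.0, 275.0], [258.0, 275.0]]
```

View pics/w3.png

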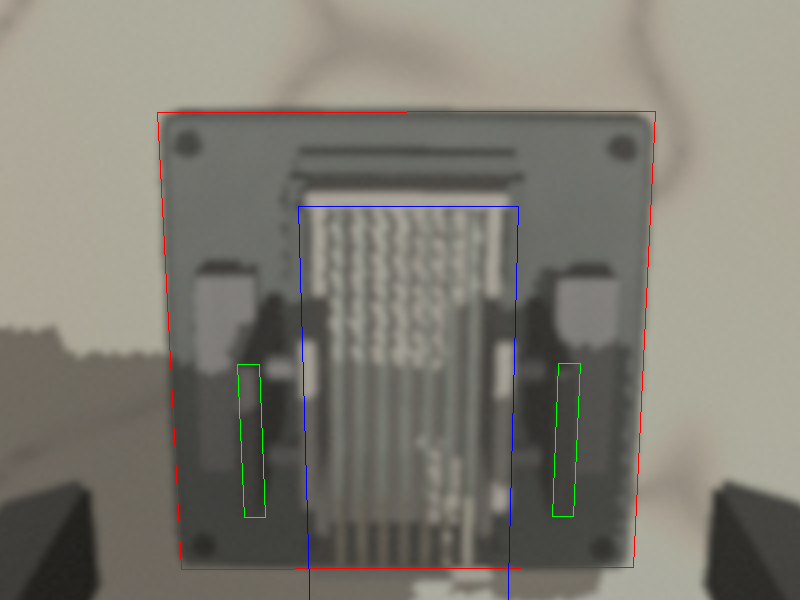

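The overlay fits the dock outline (red) and catch plates (green at display (250,440) and (566,440)) within about 1 mm. This confirms the 62 mm catch spacing and the choice. The TCP is 1.2 mm too far left, so I'll correct that, descend and pinch.

Call:
{"fn": "send_rows", "kwargs": {
  "series": [
    [[1,0,1.2,12,0],[1,0,1.2,32,0],[1,0,1.2,47,0],[1,0,1.2,53,0],[1,0,1.2,53,0],[1,0,1.2,53,0]]
  ]
}}

```text
clock: 4.0
eef_pos: [577.3, -199.0, 45.8]
eef_rot: [-3.142, -0.001, -0.369]
wrist_force: [-0.7, -0.3, 0.4]
finger_gap: 93.9
```

Call:
{"fn": "send_rows", "kwargs": {
  "series": [
    [[0.6,0,0,0,0],[0.5,0,0,0,0],[0.4,0,0,0,0],[0.3,0,0,0,0],[0.3,0,0,0,0],[0.3,0,0,0,0],[0.3,0,0,0,0],[0.3,0,0,0,0]]
  ],
  "newtons": 25
}}

```text
clock: 4.8
eef_pos: [577.2, -198.9, 45.6]
eef_rot: [-3.141, -0.0, -0.369]
wrist_force: [-0.5, 1.8, 2.5]
finger_gap: 46.3
```

Gap 46.3 mm, where fully pinched plates should give 50. I'll check whether it is still moving, and look.

Call:
{"fn": "send_rows", "kwargs": {
  "series": [
    [[0.3,0,0,0,0],[0.3,0,0,0,0]]
  ]
}}

```text
clock: 5.0
eef_pos: [577.2, -198.9, 45.5]
eef_rot: [-3.141, -0.0, -0.369]
wrist_force: [0.7, 2.4, 3.6]
finger_gap: 46.7
```

```bash
python3 - <<'E'
from h import *
s=manip.read_state();c=manip.camera('wrist');print(s['finger_gap'],s['wrist_force'],s['moment'])
for t in('cassette','dock','left_face','right_face'):
    for r in manip.silhouettes(t,c)[:3]: print(t,round(r['conf'],2),r['rect'])
im=cv2.resize(c['img'][130:330,170:390],(792,720),interpolation=cv2.INTER_CUBIC)[:600]
save('w4.png',np.clip(im.astype(float)*1.6,0,255).astype(np.uint8))
E
```

```text
46.70528577844117 [0.73116323 2.36375036 3.56961658] [0.41554078 0.05299676 0.00821968]
cassette 0.86 [425.1, 22.1, 133.2, 172.0]
cassette 0.69 [236.9, 172.5, 87.5, 123.7]
dock 0.67 [207.1, 153.1, 150.0, 139.8]
dock 0.62 [235.0, 211.5, 22.4, 72.9]
left_face 0.98 [238.0, 210.3, 21.2, 72.5]
left_face 0.64 [440.0, 118.0, 97.1, 65.9]
right_face 0.83 [512.5, 52.1, 45.5, 28.6]
right_face 0.81 [300.2, 210.2, 22.3, 77.0]
right_face 0.55 [0.0, 258.6, 20.5, 51.5]
```

View pics/w4.png

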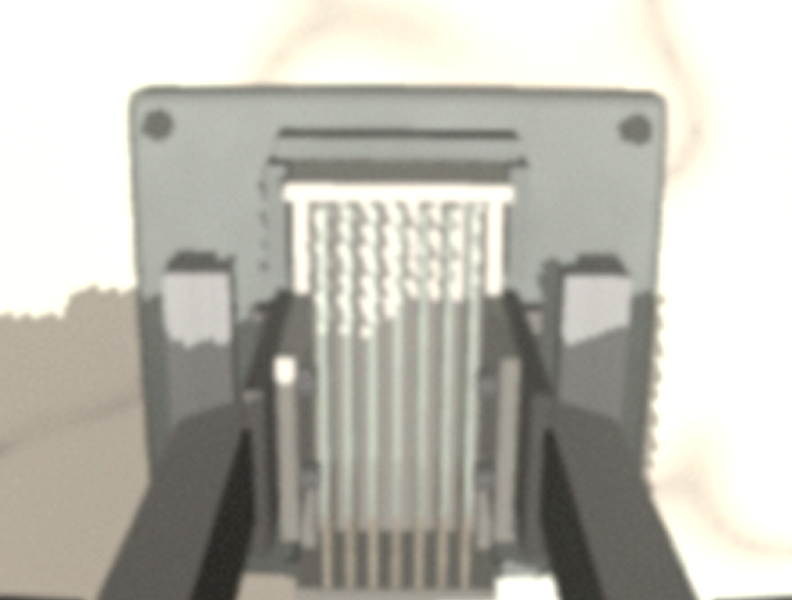

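Both plates are held between the pads and pressed in close to the body, at (258,480) and (540,480) in the crop, about symmetric. I'll lift gently and watch the force.

Call:
{"fn": "send_rows", "kwargs": {
  "series": [
    [[0.3,0,0,-1,0],[0.3,0,0,-3,0],[0.3,0,0,-6,0],[0.3,0,0,-10,0],[0.3,0,0,-13,0],[0.3,0,0,-15,0],[0.3,0,0,-15,0]]
  ]
}}

```text
clock: 5.95
eef_pos: [577.1, -199.0, 60.7]
eef_rot: [3.142, -0.0, -0.369]
wrist_force: [0.7, -0.2, -3.6]
finger_gap: 46.1
```

```bash
python3 - <<'E'
from h import *
s=manip.read_state();print(s['eef_pos'],s['finger_gap'],s['wrist_force'],s['moment'])
c=manip.camera('wrist')
for t in('cassette','dock','left_face','right_face'):
    for r in manip.silhouettes(t,c)[:3]: print(t,round(r['conf'],2),r['rect'])
E
```

```text
[ 577.14693065 -198.99920947   60.69635211] 46.14623441305823 [ 0.73704667 -0.22421449 -3.63032087] [0.10792125 0.02292898 0.0208148 ]
cassette 0.9 [236.9, 170.9, 87.5, 129.9]
cassette 0.66 [418.3, 28.3, 141.2, 159.5]
dock 0.85 [210.2, 147.2, 141.7, 135.4]
left_face 0.83 [432.7, 115.0, 90.3, 62.8]
left_face 0.63 [302.8, 213.0, 21.7, 72.0]
left_face 0.59 [237.1, 212.6, 23.9, 70.5]
right_face 0.95 [500.6, 50.6, 57.8, 50.5]
right_face 0.93 [301.5, 212.7, 21.7, 73.0]
```

It is out: about 3.6 N hangs on the wrist and the cassette has moved up with the fingers. Next: straight up to clear the dock, then carry.

Call:
{"fn": "send_rows", "kwargs": {
  "series": [
    [[0.3,0,0,-3,0],[0.3,0,0,-10,0],[0.3,0,0,-20,0],[0.3,0,0,-32,0],[0.3,0,0,-44,0],[0.3,0,0,-56,0],[0.3,0,0,-66,0],[0.3,0,0,-72,0],[0.3,0,0,-75,0],[0.3,0,0,-75,0]]
  ]
}}

```text
clock: 7.2
eef_pos: [577.1, -199.0, 135.5]
eef_rot: [3.142, -0.0, -0.369]
wrist_force: [0.3, 0.5, -2.8]
finger_gap: 46.4
```

Call:
{"fn": "send_rows", "kwargs": {
  "series": [
    [[0.3,-1.5,-3.5,0,0],[0.3,-6,-14,0,-0.5],[0.3,-12,-28,0,-1],[0.3,-20,-46,0,-1.6],[0.3,-28,-65,0,-2.3],[0.3,-36,-84,0,-3],[0.3,-44,-103,0,-3.7],[0.3,-52,-122,0,-4.4],[0.3,-60,-140,0,-5],[0.3,-68,-159,0,-5.7]]
  ]
}}

```text
clock: 8.2
eef_pos: [570.5, -24.1, 135.3]
eef_rot: [-3.141, 0.0, -0.268]
wrist_force: [-0.5, -0.5, -2.6]
finger_gap: 46.3
```

Call:
{"fn": "send_rows", "kwargs": {
  "series": [
    [[0.3,-8,-19,0,-0.7],[0.3,-16,-38,0,-1.4],[0.3,-24,-57,0,-2.1],[0.3,-32,-76,0,-2.8],[0.3,-40,-95,0,-3.5],[0.3,-47,-112,0,-4.2],[0.3,-52,-124,0,-4.8],[0.3,-56,-133,0,-5.2],[0.3,-58,-137,0,-5.4],[0.3,-58,-137,0,-5.4]]
  ]
}}

```text
clock: 9.2
eef_pos: [551.4, 121.7, 135.3]
eef_rot: [3.142, 0.0, -0.175]
wrist_force: [0.4, 0.1, -2.7]
finger_gap: 46.5
```

```bash
python3 - <<'E'
from h import *
s=manip.read_state();c=manip.camera('wrist');T=wtool(s);print(s['clock'],s['eef_pos'],s['eef_rot'],s['finger_gap'],s['wrist_force'])
t=manip.camera('top')
for n,cc in(('w',c),('t',t)):
    for r in manip.silhouettes('light_pad',cc)[:2]:
        v,u=np.nonzero(r['pixels']);m=cv2.minAreaRect(np.c_[u,v].astype(np.float32));print(n,round(r['conf'],2),r['rect'],m)
        if n=='t':
            q=np.array([world(t,*b,12) for b in cv2.boxPoints(m)]);print(q,q.mean(0))
W=np.hstack([cv2.resize(c['img'],(560,420)),cv2.resize(t['img'][170:270,150:235],(240,282))[:420] if 0 else np.vstack([cv2.resize(t['img'][170:275,150:230],(240,315),interpolation=cv2.INTER_CUBIC),np.zeros((105,240,3),np.uint8)])])
save('w5.png',W)
E
```

```text
9.2 [551.41856097 121.67345614 135.32823418] [ 3.14151993e+00  3.52127206e-05 -1.74759184e-01] 46.50389772210293 [ 0.35988464  0.05014972 -2.73342103]
w 0.61 [164.8, 100.3, 120.1, 173.5] ((228.47525024414062, 186.95567321777344), (167.8721160888672, 118.37776947021484), 87.39744567871094)
t 0.76 [166.4, 188.3, 54.7, 63.2] ((194.2967071533203, 221.0570526123047), (44.870140075683594, 66.39874267578125), 10.885526657104492)
[[499.3 244.1  12. ]
 [667.4 214.4  12. ]
 [643.9 100.3  12. ]
 [476.4 131.8  12. ]] [571.75 172.65  12.  ]
```

View pics/w5.png

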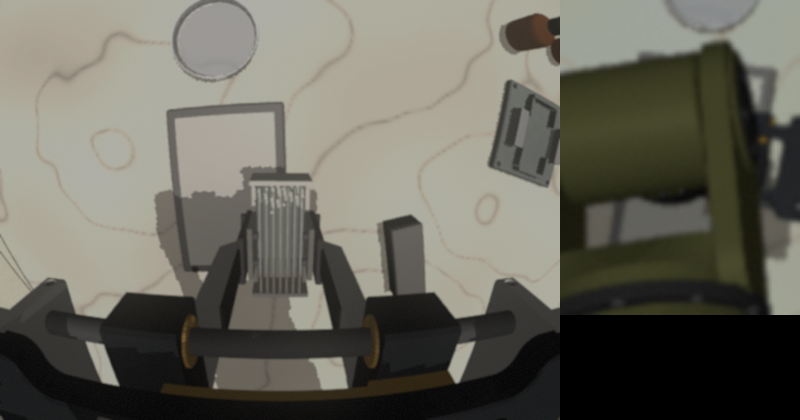

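The cassette hangs level in the grip at (280,235). The pad's far corners are at (167,109) and (283,102), and its near-left corner at (185,270). I'll work out the pad centre from these and from the first top picture.

```bash
python3 - <<'E'
from h import *
s=manip.read_state();c=manip.camera('wrist');T=wtool(s)
a,b,d=[wworld(c,T,u,v,12) for u,v in((167,109),(283,102),(185,270))]
def ang(w):return np.degrees(np.arctan2(w[1],w[0]))
print(a,b,d,'w',np.linalg.norm(a-b),np.linalg.norm(a-d),'c',(b+d)/2,ang(a-d),ang(a-b)-90)
t=manip.camera('top');q=np.array([world(t,160+u/(780/290),140+v/(430/160),12) for u,v in((45,128),(167,144),(140,327),(17,310))])
print(q,q.mean(0),np.linalg.norm(q[0]-q[1]),np.linalg.norm(q[1]-q[2]),ang(q[1]-q[2]),ang(q[0]-q[3]),ang(q[0]-q[1])-90)
y=s['eef_rot'][2];R=np.array([[np.cos(y),np.sin(y)],[np.sin(y),-np.cos(y)]])
for p in((b+d)/2,q.mean(0)):print('tool shift',R.T@(p-s['eef_pos'])[:2])
E
```

```text
[663.2 217.   12. ] [645.5 101.5  12. ] [487.7 242.   12. ] w 116.84836327480159 177.27168414611518 c [566.6  171.75  12.  ] -8.107248035658031 -8.71261018000763
[[658.5 219.   12. ]
 [641.6 101.6  12. ]
 [466.8 126.7  12. ]
 [484.3 243.1  12. ]] [562.8 172.6  12. ] 118.61015976719702 176.59289340174482 -8.171398255999959 -7.876684796928696 -8.1915858187662
tool shift [  5.79845729 -52.76666806]
tool shift [  1.90830841 -52.93767009]
```

Call:
{"fn": "send_rows", "kwargs": {
  "series": [
    [[0.3,0,-4,0,-0.2],[0.3,1,-14,0,-0.5],[0.3,2,-27,0,-0.9],[0.3,3,-39,0,-1.3],[0.3,4,-48,0,-1.6],[0.3,4,-53,0,-1.8],[0.3,4,-53,0,-1.8],[0.3,4,-53,0,-1.8],[0.3,4,-53,0,-1.8],[0.3,4,-53,0,-1.8]]
  ]
}}

```text
clock: 10.5
eef_pos: [564.7, 172.5, 135.4]
eef_rot: [3.142, -0.0, -0.144]
wrist_force: [-0.0, 0.1, -3.1]
finger_gap: 46.4
```

```bash
python3 - <<'E'
from h import *
s=manip.read_state();c=manip.camera('wrist');T=wtool(s);print(s['clock'],s['eef_pos'],s['eef_rot'],s['finger_gap'],s['wrist_force'],s['moment'],abs(s['qd']).max())
y=s['eef_rot'][2];R=np.array([[np.cos(y),-np.sin(y)],[np.sin(y),np.cos(y)]]);P=s['eef_pos']
im=cv2.resize(c['img'],None,fx=2,fy=2,interpolation=cv2.INTER_CUBIC)
def poly(o,R,pts,z,col):
    q=[np.array(wpix(c,T,[*(o+R@np.array(p)),z]))*2 for p in pts];cv2.polylines(im,[np.int32(q)],True,col,1)
a=np.radians(-8.2);Rp=np.array([[np.cos(a),-np.sin(a)],[np.sin(a),np.cos(a)]])
poly(np.array([565,172]),Rp,[(90,60),(90,-60),(-90,-60),(-90,60)],12,(255,0,0))
z=P[2]-33.5
poly(P[:2],R,[(42,20),(42,-20),(-42,-20),(-42,20)],z+50,(0,0,255))
for g in(1,-1):poly(P[:2],R,[(15,25*g),(15,21*g),(-15,21*g),(-15,25*g)],z+60,(0,255,0))
save('w6.png',np.clip(im[40:640,160:960]*1.3,0,255).astype(np.uint8))
sc=manip.camera('scene');save('s6.png',cv2.resize(sc['img'][130:250,290:450],(800,600),interpolation=cv2.INTER_CUBIC))
E
```

```text
10.5 [564.72534594 172.52540898 135.43192061] [ 3.14158149e+00 -6.97327930e-05 -1.44355062e-01] 46.38163019844024 [-0.04763817  0.12917837 -3.13009566] [ 0.0321602   0.02879384 -0.007253  ] 0.0022042514896868644
```

View pics/w6.png

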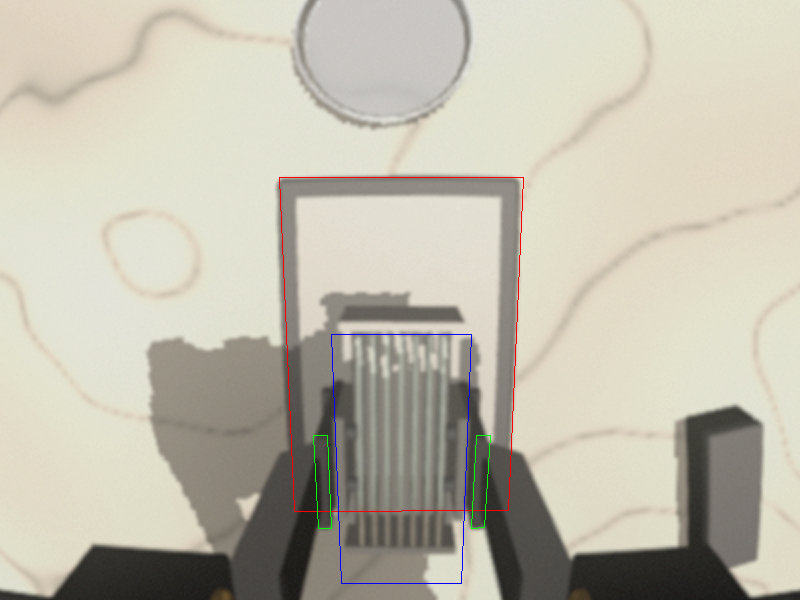

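View pics/s6.png

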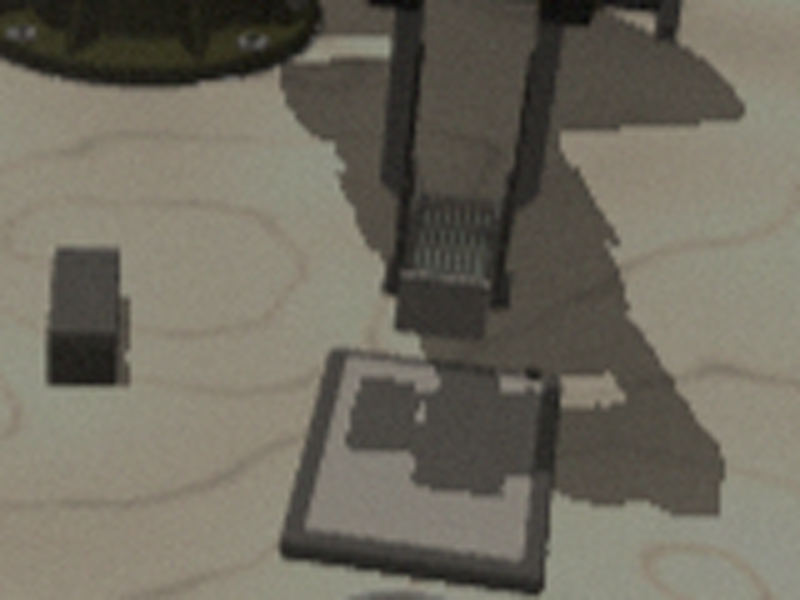

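The slides line up with the pad and the pad overlay fits. The cassette's rim looks a little lower than my outline, so I'll check its height once in the scene view: end face top at full-image row 185, bottom at 197, columns about 369–388.

```bash
python3 - <<'E'
from h import *
c=manip.camera('scene');P=np.linalg.inv(c['pose']);a=np.radians(-8.2);e=np.array([np.cos(a),np.sin(a)]);n=np.array([-e[1],e[0]])
for z in(92,102,112,152):
    for g in(20,-20):
        p=np.array([564.7,172.5])+42*e+g*n;q=P[:3,:3]@[*p,z]+P[:3,3];print(z,g,np.round([c['cx']+f(c)*q[0]/q[2],c['cy']+f(c)*q[1]/q[2]],1))
p=np.array([565,172]);
for u,v in((90,60),(90,-60),(-90,-60),(-90,60)):
    w=p+u*e+v*n;q=P[:3,:3]@[*w,12]+P[:3,3];print('pad',np.round([c['cx']+f(c)*q[0]/q[2],c['cy']+f(c)*q[1]/q[2]],1))
for r in manip.silhouettes('cassette',c)[:3]:print(r['conf'],r['rect'])
E
```

```text
92 20 [385.2 202.4]
92 -20 [367.4 200.2]
102 20 [385.7 198.7]
102 -20 [367.8 196.4]
112 20 [386.2 194.9]
112 -20 [368.2 192.6]
152 20 [388.3 179.2]
152 -20 [369.9 177.1]
pad [397.2 245.7]
pad [344.4 237.8]
pad [354.7 199. ]
pad [401.1 204.9]
0.93 [365.1, 161.6, 26.0, 36.6]
0.89 [124.2, 183.9, 42.2, 49.6]
```

The underside projects to rows 196.4–198.7 at 90 mm above the pad. I read 195.6–197.8, which puts it within about 5 mm of that. The 40 mm width also agrees, and the end wall is simply lower than the slides, which explains the rim mismatch. Handing in.

```bash
python3 -c "
from h import *
print(manip.sign_off())"
```

```text
the job is handed in; nothing more can be done
None
```

I pinched the cassette in the dock by both catches at 25 N, lifted it straight up and carried it level to the pad. I handed it in at about 10.6 s on the clock, still held above the pad; sign-off gives no verdict.

**Last checks**
- **Position:** the tool is within about 1 mm of the measured pad centre, with the slides about 0.1° off the pad's long side.
- **Level and still:** the tool points straight down with no joint motion to speak of, and about 3 N hangs on the wrist, which fits the cassette's weight.
- **Height:** the underside is about 90 mm above the pad by the arm's position. The scene camera puts it a few millimetres higher, about 90 to 97 mm.
- **Other objects:** the planned path kept clear of the bottles, the dish and the slide box. The wrist force never read above about 4 N.

**Checks that disagreed**
- **Finger gap:** it read 46.4 mm where two fully pinched catches should give 50. I put this down to the pads or fingers giving way, but did not confirm it. The pinch looked even on both sides, the cassette came out of the dock with little force, and it did not slip in the grip.
- **Cassette outline:** in the wrist view it looked smaller than my 84 × 40 mm overlay. The end walls are lower than the slide tops, and its size in the top and scene views fits the description.

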